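# Set up the framing shop's router table for freehand work

### The job

Get the bench router table ready for trimming a curved frame freehand. Put the loose metal throat insert back into the opening in the table: tuck its tongue under the lip on the far side of the opening, then lower the other edge until the insert lies flush with the table. Also take the plain steel starting pin out of the wooden bit block and push it fully home, upright, in the table's right-hand pin hole (right as the robot sees it), and leave the bottle, tape and spanner where they are.

Things in the scene. Friction and masses are not known exactly. Their poses are not given: they have to be found in the camera images.
- router_table: Fixed router table top on the bench: white slab 310 (x) x 390 (y) x 32 mm with a bare alloy plate 235 x 298 mm let in flush, slightly turned. Origin: middle of its underside, on the bench. x points away from the robot, to the lip side; y to the robot's left; z up. A low mitre slot runs near its -x edge.
- throat (a point): Centre of the throat opening at the table's upper face, 32 mm above the bench; axes as router_table. Opening 113 (x) x 100 (y) mm. Ledges for the insert, 14 mm wide, 9.5 mm below the upper face, run along both y sides from the near edge to x = +35 mm. Otherwise open down to a floor 32 mm below, with a collet nut 30 mm wide, 12 mm high in the middle.
- notch (a point): Centre of the finger notch at the table's upper face, in the middle of the opening's near (-x) edge, open to it: x = -87 to -56.5 mm from throat, 44 mm wide (y), 18 mm deep.
- lip_edge (a point): Middle of the free edge of the retaining lip on the +x side of the opening, at the table's upper face: x = +56.5 mm from throat, same axes. The lip is as wide as the opening, 4 mm thick, its top level with the table; the space under it reaches 15 mm in +x and from 4 to 32 mm below the upper face.
- pin_hole_right (a point): Mouth centre, at the table's upper face, of the pin hole to the robot's right of the throat (y = -99.5 mm from throat, same axes): round blind hole 9.5 mm in diameter, 27 mm deep, sharp-edged. This is the one to use.
- pin_hole_left (a point): Mouth centre of the like pin hole to the robot's left of the throat (y = +99.5 mm from throat). It stays empty.
- insert_mid (a point): Centre, half-way up, of the loose throat insert: bare alloy plate 110 (x) x 96 (y) x 9.5 mm, 0.2 kg, with a round through bore 50 mm wide in its centre and a tongue on its +x edge. Lies flat on the bench, right way up, tongue away from the robot within 30 degrees. z up. In place, its axes are those of throat and it lies 4.75 mm below it, play 1.5 mm (x), 2 mm (y) each side.
- insert_bar (a point): Middle (half-way up) of the insert's bar between bore and -x edge, x = -40 mm from insert_mid, same axes. The bar is 30 mm wide (x) here, 33 mm where the bore curves away 11 mm to either side. Grip it across x, one finger in the bore, one outside: with the insert in place, bore and finger notch leave room for both.
- insert_tongue (a point): Middle of the tip of the insert's tongue (x = +65, z = -2.5 mm from insert_mid, same axes). The tongue is 10 mm long (x), 70 mm wide (y), 4.5 mm thick, flush with the insert's underside, its top 5 mm below the insert's top.
- pin_mid (a point): Middle of the gripping part (12 mm diameter x 40 mm) of the steel starting pin, 68 mm long, 45 g, standing loosely upright in the bit block with its collar on the block. Below the gripping part: collar 15 mm diameter x 4 mm, shank 8 mm diameter x 24 mm, its last 4 mm tapered. z up along the pin; 20 mm below its top, 24 mm above the collar's underside.
- pin_foot (a point): Centre of the lower end of the pin's shank, 48 mm below pin_mid. With the collar on the table it is 24 mm below the hole's mouth.
- block_top (a point): Centre of the upper face of the fixed wooden bit block, 60 (x) x 130 (y) x 35 mm high. The pin stands in a 10.5 mm hole at y = -38 mm in its axes; two router cutters stand fixed at y = +10 mm (18 mm wide, top 41 mm above the block's upper face) and y = +43 mm (28 mm wide, top 35 mm above it).
- glue_bottle: White plastic glue bottle with a pointed nozzle, 58 mm diameter, 175 mm high, upright; origin at the centre of its underside. Bystander.
- tape_roll: Roll of paper tape lying flat, 104 mm outer diameter, 25 mm high; origin at the centre of its underside. Bystander.
- spanner: Steel collet spanner 170 mm long lying on the router table along its far (+x) edge; origin under its middle, x along it. Bystander.
Not all that is in view belongs to the job. What is meant by the part that bears insert_mid is not black, and is the smaller of those in its own colour.

How it is judged (in metres and radians):
At the end, for the whole second after the job is handed in: The insert rests in the opening, within 1.75 mm of flush, 1.4 degrees of level and 4 mm of centre, its tongue at least 4 mm under the lip; the pin rests in the right-hand hole, upright within 5.7 degrees, its foot within 3 mm of the hole's centre and at least 22 mm (of 24) deep (z of insert_mid in the frame of throat between -0.007 and -0.003 m and horizontal distance between insert_mid and throat below 0.004 m and angle between the z axis of insert_mid and the z axis of throat, either way round below 0.025 rad and x of insert_tongue in the frame of lip_edge above 0.004 m and z of insert_tongue in the frame of lip_edge below -0.004 m and horizontal distance between pin_foot and pin_hole_right below 0.003 m and z of pin_foot in the frame of pin_hole_right below -0.022 m and angle between pin_mid's own z axis and vertical below 0.1 rad and linear speed of each of insert, pin below 0.02 m/s); the robot touches nothing.
It fails at once if the glue bottle is knocked over or moved (more than 30 mm) (distance of glue_bottle from where it was at the start of the episode above 0.03 m or angle between glue_bottle's own z axis and vertical above 0.5 rad).
It fails at once if the tape roll is moved (more than 30 mm) (distance of tape_roll from where it was at the start of the episode above 0.03 m).
It fails at once if the spanner is moved (more than 30 mm) (distance of spanner from where it was at the start of the episode above 0.03 m).
It also fails if it takes over 64 s, if anything falls off the work surface, if the arm or the gripper's body presses on something with over 40 N, if the wrist force passes 120 N, or if a joint passes its speed limit or range.

### The arm

A 7-joint arm with a two-finger parallel gripper is mounted at the origin on the work surface. World frame = base frame: x ahead of the robot, y to its left, z up, the work surface at z = 0. Lengths are in mm, angles in rad, forces in N, time in s.
With the tool pointing down it reaches from about 425 to 875 mm from the base axis. Payload 4.7 kg.
Tool frame: the origin (TCP) lies at the very end of the fingers, on their centre line; the grasp point (between the pads) lies 19 mm behind it; z points along the fingers, y is the line along which they close (so a half turn about z gives the same grasp; the last joint's range is limited). The gripper opens to 85 mm and grips with 20 to 120 N. Pads are 22 mm wide; open, the fingers measure 114 mm over their backs; the gripper's body (76 mm by 85 mm) begins 54 mm behind the grasp point. The pads swing forward as they close: fully open they stand 13 mm farther back than shut.
Start: joints at [-1.321, 0.321, -0.07, 1.45, 0.023, 1.371, -0.057], TCP at [151.88, 632.026, 231.349] pointing down, gripper open.
Joint ranges: [-2.86, 2.86], [-0.3, 2.09], [-1.38, 1.24], [0.06, 2.45], [-1.56, 4.7], [0.09, 2.05], [-2.69, 2.69]. Speed limits (rad/s): [2.57, 2.57, 3.14, 3.14, 3.14, 3.14, 3.14].

### API

Orientations are given as [roll, pitch, yaw] about the fixed x, y, z axes, in that order (R = Rz(yaw) Ry(pitch) Rx(roll)).
In Python, from plant import ctrl gives the robot as it stands.
- The arm moves only by the tool arm_command, never from a script. Its argument "plan" is a list of rows, each a list of 7 numbers: the shift along the tool's x, y, z in units of 30 mm (1.0 is 30 mm), then the turn, a rotation vector about the tool's x, y, z in units of 6 degrees (1.0 is 6 degrees), then the finger opening in mm, from 0 to 85.4. A call has 1 to 12 rows; each row is the pose to reach, as a shift and turn from the pose commanded when the call began, along the tool's axes at that moment; what a row does not reach only later rows make up. A row lasts 1/10 s, in which the tool goes at most 50 mm and 8.59 degrees, less where a joint would pass 70% of its speed; a pose out of reach is approached as far as the arm can. A call with a gripper value outside its range is refused whole. The fingers move at their own pace and stop on an object; the grip force is fixed at half the most. Time passes only in rows, so rows that repeat a pose let the fingers close. It gives the time, the measured TCP pose, the force, the opening and the grip force at its end, in the units of the state.
- ctrl.get_state(): the state, without advancing time (a new reading comes with each control period).
- ctrl.get_image(name): name is "scene" or "top" or "wrist"; returns a dict with "color" (480x640x3 uint8, red, green, blue), "intrinsics" (3x3 intrinsics, pixels), "camera_from_world" (4x4, takes a point from world to camera coordinates); the wrist camera has in their place "tool_from_camera" (4x4, takes a point from camera to tool coordinates, whose origin is the TCP and whose axes are the flange's). Camera axes: x right, y down, z forward; pixel columns grow to the right and rows downward; lengths in mm; the calibration is good to about 2 mm. A picture is of the moment at which its call begins: read the wrist's pose just before it. There is no depth.
- ctrl.sign_off(): hands the job in; it is judged then, once.
The state is a dict: "clock": time; "joint_positions": joint angles; "dq": joint speeds; "joint_torque": joint torques, N m; "position": TCP position; "tool_rot": TCP orientation; "contact_force": force on the tool from outside, world axes, zero at the start; "torque": the same for the moment, N m; "finger_gap": opening from 0.0 (shut) to 1.0 (fully open); "finger_force": force on a finger pad.
Only numpy, scipy, OpenCV 4.12 (cv2) and the standard library are available. Lean on these libraries where they do the work, as an engineer would, in place of code of your own. Each camera call takes 0.05 s, during which the arm holds its last target. There are 200 camera calls.

## Working session

There is one attempt and no reset: what is moved stays moved. The work goes in short steps, Python scripts to look and compute and a tool call to move; the robot and the scene stay as the last step left them, time stands still between calls to the robot, and variables do not carry over. Pictures are saved under pics/ and viewed, at most 10 in all, crops included, and the job is handed in when it is done.

Besides the shell and the picture viewer there is one more tool, called after "Request:" as name(argument=value, ...), one argument or row to a line, values as JSON. arm_command: Moves the arm, as the interface text tells. Its arguments: {"type":"object","properties":{"plan":{"type":"array","items":{"type":"array","items":{"type":"number"}}}},"required":["plan"]}

```bash
mkdir -p pics; ls; cat > h.py <<'E'
import numpy as np, cv2
from scipy.spatial.transform import Rotation as R
from plant import ctrl
def snap(n,f):
    s=ctrl.get_state(); d=ctrl.get_image(n); cv2.imwrite('pics/'+f+'.png',d['color'][:,:,::-1])
    K=np.array(d['intrinsics'])
    if n=='wrist':
        T=np.eye(4); T[:3,:3]=R.from_euler('xyz',s['tool_rot']).as_matrix(); T[:3,3]=s['position']
        M=np.linalg.inv(T@np.array(d['tool_from_camera']))
    else: M=np.array(d['camera_from_world'])
    np.savez('pics/'+f+'.npz',K=K,M=M)
def ray(f,uv,z):
    a=np.load('pics/'+f+'.npz'); K,M=a['K'],a['M']; C=np.linalg.inv(M)
    d=C[:3,:3]@np.linalg.solve(K,[uv[0],uv[1],1]); o=C[:3,3]; return o+d*(z-o[2])/d[2]
def proj(f,p):
    a=np.load('pics/'+f+'.npz'); q=a['K']@(a['M']@np.append(p,1))[:3]; return q[:2]/q[2]
E
python3 - <<'E'
from h import *
snap('top','top0'); snap('scene','scene0')
print(ctrl.get_state())
for n in('top0','scene0'):
    a=np.load('pics/'+n+'.npz');print(np.linalg.inv(a['M']).round(2),a['K'][0,0])
a=cv2.imread('pics/top0.png');print(a.shape)
E
```

```text
pics
{'clock': 0.1, 'joint_positions': array([-1.32091343,  0.32174257, -0.07006129,  1.45155977,  0.02261161,
        1.37079056, -0.05690158]), 'dq': array([ 0.00136051, -0.00179004,  0.0013103 , -0.00230003,  0.00059751,
        0.00183159,  0.00210676]), 'joint_torque': array([-4.48031994e-05, -4.94881332e+01, -3.84117393e-01, -3.15210664e+01,
        1.29335053e-02,  7.49532395e-03,  8.26544976e-06]), 'position': array([151.79508454, 631.53307527, 230.33338235]), 'tool_rot': array([-3.13988228e+00,  1.12014338e-04,  2.90581635e+00]), 'contact_force': array([-0.06509252, -0.32877826,  0.11100292]), 'torque': array([-0.00183116,  0.00271923, -0.00557504]), 'finger_force': 0.0, 'finger_gap': 0.9988711855146378}
[[-0.00000e+00 -1.00000e+00  7.00000e-02  4.42760e+02]
 [-1.00000e+00  0.00000e+00 -0.00000e+00 -4.43600e+01]
 [ 0.00000e+00 -7.00000e-02 -1.00000e+00  1.13016e+03]
 [ 0.00000e+00  0.00000e+00  0.00000e+00  1.00000e+00]] 438.3366845066146
[[-8.3000e-01  4.0000e-01 -3.9000e-01  9.4042e+02]
 [ 5.6000e-01  5.9000e-01 -5.8000e-01  5.7161e+02]
 [-0.0000e+00 -7.0000e-01 -7.1000e-01  8.6634e+02]
 [ 0.0000e+00  0.0000e+00  0.0000e+00  1.0000e+00]] 449.43006481973623
(480, 640, 3)
```

View pics/top0.png

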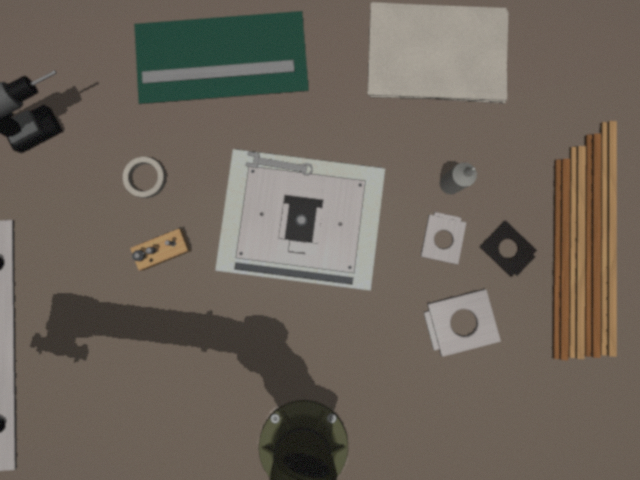

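View pics/scene0.png

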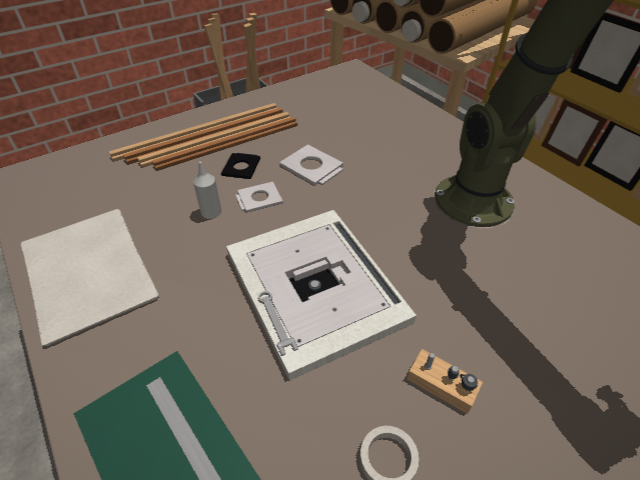

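The top picture shows the table at about (300,220), with the throat at (301,219), pin holes at (262,214) and (340,224), and the spanner at (280,162). The bit block is at (160,249) with its pin near (171,240), the tape at (143,177) and the bottle at (460,178).

There are three insert candidates: small alloy (444,239), black (508,248) and large alloy (463,322). The small alloy one fits, because it isn't black, is the smaller of the two alloy ones, and is about 43x37 px with its tongue at the far edge. I'll confirm that in one crop.

```bash
python3 - <<'E'
from h import *
a=cv2.imread('pics/top0.png')
A=cv2.resize(a[185:285,405:485],None,fx=5,fy=5,interpolation=cv2.INTER_CUBIC)
B=cv2.resize(a[185:285,125:205],None,fx=5,fy=5,interpolation=cv2.INTER_CUBIC)
cv2.imwrite('pics/c1.png',np.hstack([A,B]))
for n,p,z in [('ins',(444,239),9.5),('throat',(301,219),32),('R',(340,224),32),('L',(262,214),32),('pin',(171,240),83),('block',(160,249),35),('bottle',(460,180),0),('tape',(143,177),25)]: print(n,ray('top0',p,z).round())
E
```

```text
ins [ 514. -361.   10.]
throat [564.   5.  32.]
R [551. -93.  32.]
L [577. 103.  32.]
pin [508. 313.  83.]
block [489. 357.  35.]
bottle [ 669. -409.    0.]
tape [673. 408.  25.]
```

View pics/c1.png

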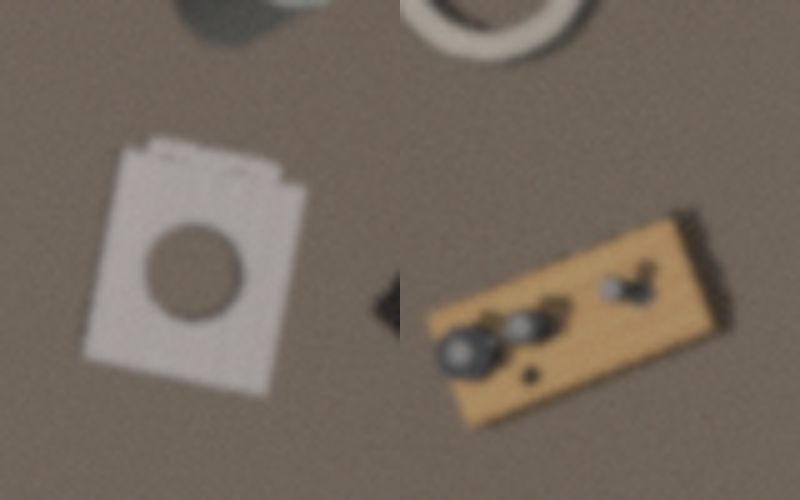

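The crop confirms it: a bare alloy plate with its bore at (444,239.6), the tongue on the far edge, yaw about -10°. In the block, the pin's top is near px (167,243) and the cutters are to its left. I'll start with the pin.

```bash
cat >> h.py <<'E'
def go(x,y,z,yaw,pitch=0,roll=np.pi):
    s=ctrl.get_state(); A=R.from_euler('xyz',s['tool_rot'])
    d=A.inv().apply(np.array([x,y,z])-s['position'])/30
    r=(A.inv()*R.from_euler('xyz',[roll,pitch,yaw])).as_rotvec(degrees=True)/6
    print('t',round(s['clock'],2),'shift',d.round(2),'turn',r.round(2))
E
python3 - <<'E'
from h import *
p=ray('top0',(167,242.8),79);print(p)
go(p[0],p[1],200,1.96)
go(p[0],p[1],200,1.96-np.pi/2)
E
```

```text
[501.62993314 324.18035098  79.        ]
t 0.1 shift [-13.73  -7.24   1.03] turn [-0.01  0.01  9.03]
t 0.1 shift [-13.73  -7.24   1.03] turn [-1.000e-02  2.000e-02  2.403e+01]
```

Request:
arm_command(
  plan=[
    [-13.7,-7.2,1.0,0,0,9,85],
    [-13.7,-7.2,1.0,0,0,9,85],
    [-13.7,-7.2,1.0,0,0,9,85],
    [-13.7,-7.2,1.0,0,0,9,85],
    [-13.7,-7.2,1.0,0,0,9,85],
    [-13.7,-7.2,1.0,0,0,9,85],
    [-13.7,-7.2,1.0,0,0,9,85],
    [-13.7,-7.2,1.0,0,0,9,85],
    [-13.7,-7.2,1.0,0,0,9,85],
    [-13.7,-7.2,1.0,0,0,9,85],
    [-13.7,-7.2,1.0,0,0,9,85],
    [-13.7,-7.2,1.0,0,0,9,85],
  ],
)

```text
clock: 1.3
position: [499.9, 327.2, 200.9]
tool_rot: [-3.14, -0.001, 1.964]
contact_force: [0.1, 0.3, 0.8]
finger_gap: 0.997
finger_force: 0.0
```

```bash
python3 - <<'E'
from h import *
snap('wrist','w1'); s=ctrl.get_state(); print(s['position'],s['tool_rot'],s['dq'].round(2))
print(proj('w1',[501.6,324.2,79]))
E
```

```text
[499.29146764 328.08119462 201.06953121] [-3.14065613e+00 -1.32767136e-03  1.96630149e+00] [-0.01 -0.   -0.01 -0.    0.   -0.    0.  ]
[318.82766525 233.22591166]
```

View pics/w1.png

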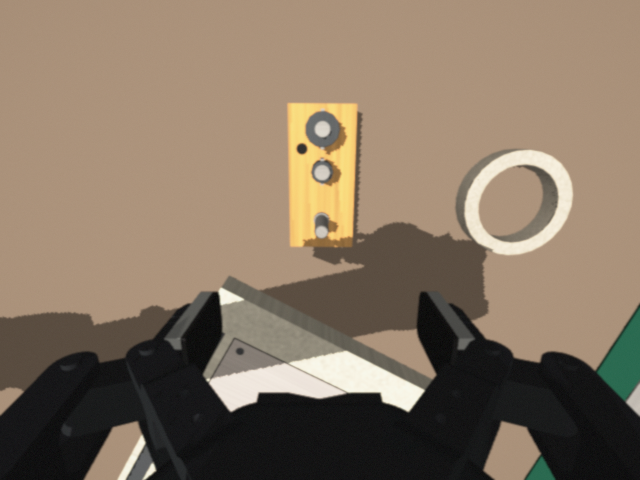

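The wrist view shows the block with the pin's top at (321,232), against a predicted (319,233), so the estimate is good to a few mm. The cutters are at (322,172) and (322,129).

```bash
python3 - <<'E'
from h import *
a=cv2.imread('pics/w1.png')[195:255,285:360]; cv2.imwrite('pics/w1c.png',cv2.resize(a,None,fx=8,fy=8,interpolation=cv2.INTER_CUBIC))
print(ray('w1',(321,232),79)); print(ray('w1',(321.,172),76), ray('w1',(322,129),70))
d=np.load('pics/w1.npz');print(np.linalg.inv(d['M'])[:3,3])
E
```

```text
[502.84281634 325.85418695  79.        ]
[484.16685537 370.43450612  76.        ] [472.34996994 400.68990355  70.        ]
[473.34395345 394.09794527 343.01780106]
```

View pics/w1c.png

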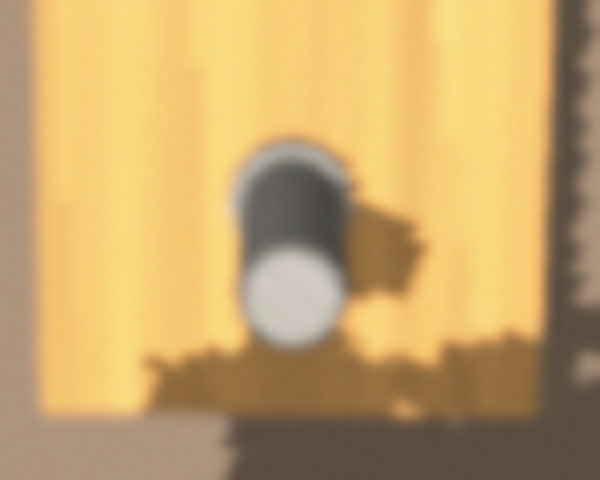

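The crop shows the pin upright with its top centre at (321.7,232) in full-picture pixels and its collar on the block. I'm going down to grip it.

```bash
python3 - <<'E'
from h import *
print(ray('w1',(321.7,232),79),ray('w1',(321.5,218.8),39)); go(502.8,325.7,44,1.96)
E
```

```text
[503.37311396 326.07587682  79.        ] [502.78843158 327.51606733  39.        ]
t 1.35 shift [-0.13  0.08  5.24] turn [-0.01 -0.01  0.06]
```

Request:
arm_command(
  plan=[
    [-0.1,0.1,2.5,0,0,0,60],
    [-0.1,0.1,5.2,0,0,0,50],
    [-0.1,0.1,5.2,0,0,0,40],
    [-0.1,0.1,5.2,0,0,0,20],
    [-0.1,0.1,5.2,0,0,0,0],
    [-0.1,0.1,5.2,0,0,0,0],
    [-0.1,0.1,5.2,0,0,0,0],
    [-0.1,0.1,5.2,0,0,0,0],
    [-0.1,0.1,5.2,0,0,0,0],
    [-0.1,0.1,5.2,0,0,0,0],
  ],
)

```text
clock: 2.35
position: [504.1, 325.6, 47.2]
tool_rot: [-3.142, -0.002, 1.964]
contact_force: [-5.2, -0.9, 0.6]
finger_gap: 0.109
finger_force: 58.6
```

```bash
python3 - <<'E'
from h import *
go(551,-93,120,1.45)
E
```

```text
t 2.35 shift [-13.48  -3.91  -2.46] turn [-0.01 -0.02  4.91]
```

Request:
arm_command(
  plan=[
    [0,0,-1.5,0,0,0,0],
    [0,0,-3.0,0,0,0,0],
    [0,0,-3.5,0,0,0,0],
    [-13.5,-3.9,-3.5,0,0,4.9,0],
    [-13.5,-3.9,-3.5,0,0,4.9,0],
    [-13.5,-3.9,-3.5,0,0,4.9,0],
    [-13.5,-3.9,-3.5,0,0,4.9,0],
    [-13.5,-3.9,-3.5,0,0,4.9,0],
    [-13.5,-3.9,-3.5,0,0,4.9,0],
    [-13.5,-3.9,-3.5,0,0,4.9,0],
    [-13.5,-3.9,-3.5,0,0,4.9,0],
    [-13.5,-3.9,-3.0,0,0,4.9,0],
  ],
)

```text
clock: 3.55
position: [554.7, -101.9, 139.6]
tool_rot: [3.131, 0.002, 1.443]
contact_force: [-0.4, -0.0, 0.5]
finger_gap: 0.11
finger_force: 59.5
```

Request:
arm_command(
  plan=[
    [0,0,0,0,0,0,0],
    [0,0,0,0,0,0,0],
    [0,0,0,0,0,0,0],
  ],
)

```text
clock: 3.85
position: [552.9, -93.0, 136.4]
tool_rot: [3.139, -0.001, 1.452]
contact_force: [0.8, 0.2, -0.7]
finger_gap: 0.113
finger_force: 59.5
```

```bash
python3 - <<'E'
from h import *
snap('wrist','w2'); s=ctrl.get_state(); print(s['position'],s['tool_rot'],s['finger_force'])
print(proj('w2',[551,-93,32]))
E
```

```text
[552.76912669 -92.74283705 136.27185318] [ 3.13960514e+00 -1.13365404e-03  1.45302611e+00] 59.4626122713089
[315.6232821  235.91605533]
```

View pics/w2.png

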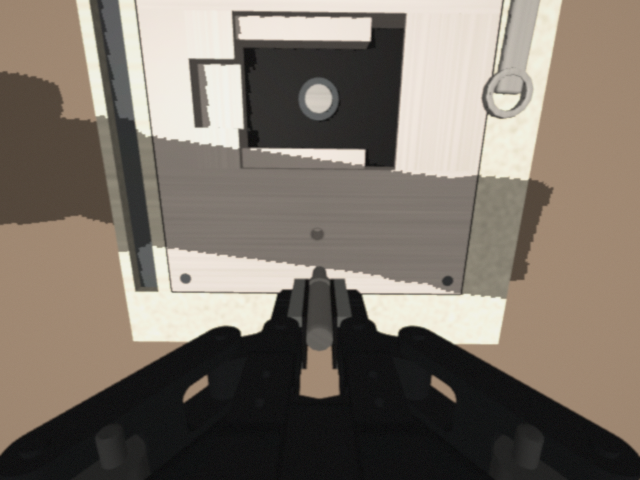

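The wrist view shows the right-hand pin hole at (317,234), the pin held with its foot at about (320,268), the opening's lower corners at (240,168) and (395,167), the upper ones at (236,13) and (405,13), and the spanner ring at (508,93). I'm computing the table frame from these.

```bash
python3 - <<'E'
from h import *
g=cv2.cvtColor(cv2.imread('pics/w2.png'),cv2.COLOR_BGR2GRAY)
w=g[222:246,303:332].astype(float); m=np.clip(np.median(w)-12-w,0,None); ys,xs=np.mgrid[222:246,303:332]
h=np.array([(m*xs).sum(),(m*ys).sum()])/m.sum(); print('hole px',h)
H=ray('w2',h,32);print('hole',H)
P=[ray('w2',p,32) for p in[(240,168),(395,167),(405,13),(236,13)]]
for p in P:print(p.round(1))
c=np.mean(P,0); print('throat',c,'sizes',[round(np.linalg.norm(P[i]-P[(i+1)%4]),1) for i in range(4)])
for a,b in((0,1),(3,2)): d=P[b]-P[a]; print('yaw x edges',np.arctan2(d[1],d[0]))
d=c-H; print('dist',np.linalg.norm(d),'yaw',np.arctan2(-d[0],d[1]))
# plate screws
S=[ray('w2',p,32) for p in[(186,278.5),(447.5,281)]];d=S[1]-S[0];print('screws',np.arctan2(d[1],d[0]))
s=ctrl.get_state();print('foot px pred',proj('w2',[s['position'][0],s['position'][1],s['position'][2]-36]))
E
```

```text
hole px [316.76276548 234.52733845]
hole [552.00226634 -91.99739714  32.        ]
[502.6 -35.6  32. ]
[614.4 -48.   32. ]
[625.9  48.8  32. ]
[518.   61.4  32. ]
throat [565.22760237   6.64853142  32.        ] sizes [np.float64(112.5), np.float64(97.4), np.float64(108.7), np.float64(98.1)]
yaw x edges -0.11026741789348454
yaw x edges -0.1162082637224408
dist 99.52853226675501 yaw -0.1332740304653876
screws -0.1273429704433169
foot px pred [317.56623565 268.84453946]
```

```bash
python3 - <<'E'
from h import *
go(551.5,-92,76,1.4508)
E
```

```text
t 3.9 shift [ 0.02 -0.05  2.01] turn [ 0.02 -0.01  0.02]
```

Request:
arm_command(
  plan=[
    [0.02,-0.05,1.0,0,0,0,0],
    [0.02,-0.05,2.0,0,0,0,0],
    [0.02,-0.05,2.0,0,0,0,0],
    [0.02,-0.05,2.0,0,0,0,0],
    [0.02,-0.05,2.0,0,0,0,0],
  ],
)

```text
clock: 4.4
position: [551.9, -93.5, 77.1]
tool_rot: [3.139, -0.0, 1.451]
contact_force: [0.1, -0.7, -1.0]
finger_gap: 0.11
finger_force: 59.4
```

```bash
python3 - <<'E'
from h import *
s=ctrl.get_state(); print(s['position'],s['tool_rot'],s['contact_force'])
snap('wrist','w3')
p=s['position'];print('foot pred',proj('w3',[p[0],p[1],p[2]-36]),'hole pred',proj('w3',[552,-92,32]))
a=cv2.imread('pics/w3.png')[220:320,270:370]; cv2.imwrite('pics/w3c.png',cv2.resize(a,None,fx=6,fy=6,interpolation=cv2.INTER_CUBIC))
E
```

```text
[551.86354113 -93.50265287  77.14496259] [ 3.13859265e+00 -4.01287301e-04  1.45106493e+00] [ 0.11154043 -0.6663463  -0.97176808]
foot pred [317.77440024 269.23328437] hole pred [317.73485691 261.08109866]
```

View pics/w3c.png

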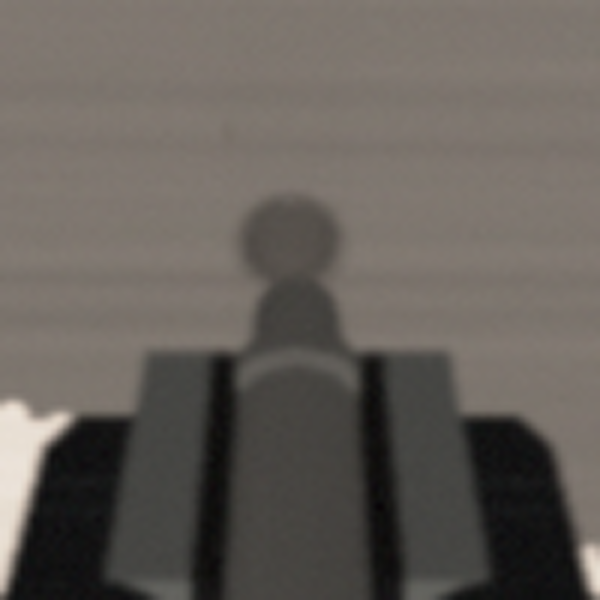

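The crop shows the hole centre at full-picture (318.5,259.7) and the shank tip at (319.6, ~269). The foot is about 2.5 mm short along tool x and about 0.5 mm to the right.

Request:
arm_command(
  plan=[
    [0.05,-0.02,0,0,0,0,0],
    [0.09,-0.02,0,0,0,0,0],
    [0.09,-0.02,0.1,0,0,0,0],
    [0.09,-0.02,0.2,0,0,0,0],
    [0.09,-0.02,0.2,0,0,0,0],
    [0.09,-0.02,0.2,0,0,0,0],
  ],
)

```text
clock: 5.05
position: [549.9, -91.1, 69.1]
tool_rot: [-3.141, 0.0, 1.45]
contact_force: [0.3, -0.7, 0.7]
finger_gap: 0.108
finger_force: 59.4
```

```bash
python3 - <<'E'
from h import *
s=ctrl.get_state(); print(s['position'],s['tool_rot'],s['contact_force'])
snap('wrist','w4')
p=s['position'];print('foot pred',proj('w4',[p[0],p[1],p[2]-36]),'hole pred',proj('w4',[552,-91.2,32]))
a=cv2.imread('pics/w4.png')[230:290,280:360]; a=cv2.convertScaleAbs(a,alpha=2.0,beta=-80);cv2.imwrite('pics/w4c.png',cv2.resize(a,None,fx=8,fy=8,interpolation=cv2.INTER_CUBIC))
E
```

```text
[549.90955032 -91.1398049   69.07679334] [-3.14110676e+00  1.19035652e-04  1.45004777e+00] [ 0.26707736 -0.69641776  0.6589964 ]
foot pred [317.99083194 269.20046694] hole pred [321.61845457 268.18821592]
```

View pics/w4c.png

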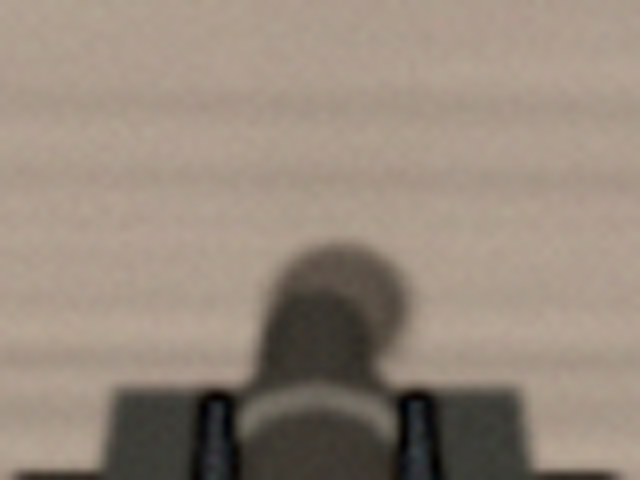

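The crop shows the hole centred at (322.5,268.4) and the foot, just above the table, at about (320,270.3). It needs about +1.2 mm along tool x and +1.4 mm along tool y.

Request:
arm_command(
  plan=[
    [0.04,0.045,0,0,0,0,0],
    [0.04,0.045,0,0,0,0,0],
    [0.04,0.045,0,0,0,0,0],
  ],
)

```text
clock: 5.4
position: [551.7, -90.0, 69.4]
tool_rot: [3.141, -0.0, 1.45]
contact_force: [0.1, -0.7, -0.4]
finger_gap: 0.114
finger_force: 59.4
```

```bash
python3 - <<'E'
from h import *
s=ctrl.get_state(); print(s['position'],s['tool_rot'],s['contact_force']); go(551.4,-90.1,66,1.45)
E
```

```text
[551.74257797 -89.96215085  69.38417083] [ 3.14137545e+00 -2.79928908e-05  1.45041749e+00] [ 0.13546858 -0.67692353 -0.44067811]
t 5.4 shift [-0.01 -0.01  0.11] turn [ 0. -0.  0.]
```

Request:
arm_command(
  plan=[
    [-0.01,0,0.05,0,0,0,0],
    [-0.01,0,0.1,0,0,0,0],
    [-0.01,0,0.15,0,0,0,0],
    [-0.01,0,0.2,0,0,0,0],
    [-0.01,0,0.25,0,0,0,0],
    [-0.01,0,0.25,0,0,0,0],
  ],
)

```text
clock: 6.0
position: [551.6, -90.9, 61.8]
tool_rot: [3.141, 0.001, 1.45]
contact_force: [0.2, -1.6, -0.3]
finger_gap: 0.114
finger_force: 59.6
```

The foot is about 6 mm into the hole with almost no force, so I'll keep going down.

Request:
arm_command(
  plan=[
    [0,0,0.1,0,0,0,0],
    [0,0,0.2,0,0,0,0],
    [0,0,0.3,0,0,0,0],
    [0,0,0.4,0,0,0,0],
    [0,0,0.5,0,0,0,0],
    [0,0,0.5,0,0,0,0],
    [0,0,0.57,0,0,0,0],
    [0,0,0.62,0,0,0,0],
    [0,0,0.62,0,0,0,0],
  ],
)

```text
clock: 6.9
position: [551.6, -91.1, 43.2]
tool_rot: [3.141, 0.001, 1.45]
contact_force: [-0.1, -4.5, 0.5]
finger_gap: 0.113
finger_force: 59.6
```

Request:
arm_command(
  plan=[
    [0,0,0.05,0,0,0,0],
    [0,0,0.1,0,0,0,0],
    [0,0,0.15,0,0,0,0],
    [0,0,0.15,0,0,0,0],
  ],
)

```text
clock: 7.3
position: [551.9, -91.2, 41.5]
tool_rot: [3.142, -0.001, 1.449]
contact_force: [-7.9, -3.9, 20.8]
finger_gap: 0.114
finger_force: 62.2
```

The collar is seated: 20 N upward at a stop, TCP 41.5. I'll let go, rise, and head to the insert.

Request:
arm_command(
  plan=[
    [0,0,-0.1,0,0,0,20],
    [0,0,-0.1,0,0,0,40],
    [0,0,-0.1,0,0,0,46],
    [0,0,-0.1,0,0,0,46],
    [0,0,-1.0,0,0,0,46],
    [0,0,-2.5,0,0,0,46],
    [0,0,-4.0,0,0,0,46],
    [0,0,-4.0,0,0,0,46],
  ],
)

```text
clock: 8.1
position: [555.6, -90.8, 164.8]
tool_rot: [3.131, -0.002, 1.45]
contact_force: [0.7, -0.6, 1.2]
finger_gap: 0.544
finger_force: 0.0
```

```bash
python3 - <<'E'
from h import *
c=ray('top0',(444,239.6),9.5); print(c); b=c[:2]-40*np.array([np.cos(.176),-np.sin(.176)]); print(b)
go(b[0],b[1],140,1.395); s=ctrl.get_state(); print(s['finger_gap'])
snap('wrist','w5')
g=cv2.cvtColor(cv2.imread('pics/w5.png'),cv2.COLOR_BGR2GRAY)
print('pin top should be', proj('w5',[552.3,-91.3,76]), 'mid',proj('w5',[552.3,-91.3,56]))
cv2.imwrite('pics/w5c.png',cv2.resize(cv2.imread('pics/w5.png')[0:330,150:480],None,fx=1.8,fy=1.8))
E
```

```text
[ 512.72518159 -360.60598777    9.5       ]
[ 473.34310405 -353.60227669]
t 8.1 shift [-9.03 -1.68  0.79] turn [ 0.1  -0.02  0.53]
0.5435360883963081
pin top should be [312.5733728  243.01744552] mid [312.81076383 235.28865515]
```

View pics/w5c.png

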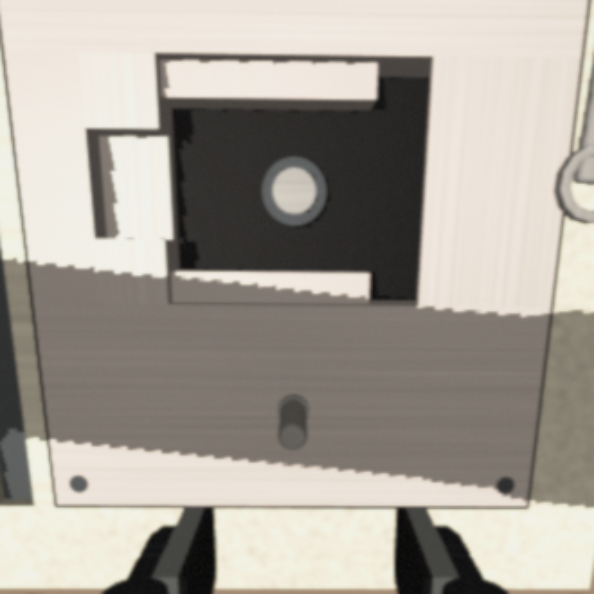

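The pin stands upright in the right-hand hole, its collar on the plate, with its top at full-picture (312,241) against a predicted (313,243). The opening corners are at (244,168), (381,167), (390,32) and (237,31). Next I'm moving above the insert.

Request:
arm_command(
  plan=[
    [-9.0,-1.7,0.8,0.1,0,0.5,46],
    [-9.0,-1.7,0.8,0.1,0,0.5,46],
    [-9.0,-1.7,0.8,0.1,0,0.5,46],
    [-9.0,-1.7,0.8,0.1,0,0.5,46],
    [-9.0,-1.7,0.8,0.1,0,0.5,46],
    [-9.0,-1.7,0.8,0.1,0,0.5,46],
    [-9.0,-1.7,0.8,0.1,0,0.5,46],
    [-9.0,-1.7,0.8,0.1,0,0.5,46],
    [-9.0,-1.7,0.8,0.1,0,0.5,46],
    [-9.0,-1.7,0.8,0.1,0,0.5,46],
  ],
)

```text
clock: 9.15
position: [469.5, -350.2, 134.3]
tool_rot: [-3.131, -0.001, 1.401]
contact_force: [1.0, 0.3, 0.0]
finger_gap: 0.543
finger_force: 0.0
```

```bash
python3 - <<'E'
from h import *
P=[ray('w5',p,32) for p in[(244.4,168.3),(381.1,166.7),(390,31.7),(237.2,30.6)]]
c=np.mean(P,0); print('throat w5',c,'sizes',[round(np.linalg.norm(P[i]-P[(i+1)%4]),1) for i in range(4)])
for a,b in((0,1),(3,2)): d=P[b]-P[a]; print('yaw',np.arctan2(d[1],d[0]))
s=ctrl.get_state(); print(s['position'],s['tool_rot'])
snap('wrist','w6')
im=cv2.imread('pics/w6.png'); print(proj('w6',[512.7,-360.6,9.5]))
hsv=cv2.cvtColor(im,cv2.COLOR_BGR2HSV); 
u,v=proj('w6',[512.7,-360.6,9.5]).astype(int)
for dx,dy in((0,0),(60,0),(-70,0),(0,-60),(0,-80),(0,-110),(-120,-20)):
    print((u+dx,v+dy),hsv[np.clip(v+dy,0,479),np.clip(u+dx,0,639)])
E
```

```text
throat w5 [564.68334543   6.8169823   32.        ] sizes [np.float64(110.6), np.float64(96.7), np.float64(111.1), np.float64(98.3)]
yaw -0.10797395514421561
yaw -0.12248653914245056
[ 469.52095409 -350.17302297  134.27571706] [-3.13085073e+00 -9.21999226e-04  1.40107972e+00]
[373.56763587 232.38013179]
(np.int64(373), np.int64(232)) [14 69 96]
(np.int64(433), np.int64(232)) [ 13  29 142]
(np.int64(303), np.int64(232)) [ 15  72 180]
(np.int64(373), np.int64(172)) [ 13  29 139]
(np.int64(373), np.int64(152)) [14 70 95]
(np.int64(373), np.int64(122)) [15 76 94]
(np.int64(253), np.int64(212)) [ 14  70 181]
```

```bash
python3 - <<'E'
from h import *
im=cv2.imread('pics/w6.png'); hsv=cv2.cvtColor(im,cv2.COLOR_BGR2HSV)
m=((hsv[:,:,1]<50)&(hsv[:,:,2]>60)).astype(np.uint8)*255
m=cv2.morphologyEx(m,cv2.MORPH_OPEN,np.ones((3,3)))
cs,h=cv2.findContours(m,cv2.RETR_CCOMP,cv2.CHAIN_APPROX_NONE)
for i,c in enumerate(cs):
    A=cv2.contourArea(c)
    if A<1500: continue
    q=np.array([ray('w6',p[0],9.5)[:2] for p in c],np.float32)
    r=cv2.minAreaRect(q); M=cv2.moments(q)
    print(A,cv2.boundingRect(c),'parent',h[0][i][3],'rect',np.round(r[0],1),np.round(r[1],1),round(r[2],1))
    if h[0][i][3]>=0 : print(' bore centroid',M['m10']/M['m00'],M['m01']/M['m00'],'dia',2*np.sqrt(abs(M['m00'])/np.pi))
E
```

```text
15755.5 (34, 204, 195, 165) parent -1 rect [ 297.3 -379.9] [142.4 129.7] 14.2
9920.5 (515, 191, 125, 125) parent -1 rect [ 697.2 -400. ] [ 72.3 150.2] 52.0
16238.5 (307, 167, 151, 165) parent -1 rect [ 513.4 -381.5] [143.2 118.4] 77.9
2543.0 (345, 199, 59, 57) parent 5 rect [ 513.6 -356.6] [47.9 47.9] 81.6
 bore centroid 513.6258164679633 -356.4634218189002 dia 47.698842634489175
```

```bash
python3 - <<'E'
from h import *
im=cv2.imread('pics/w6.png'); hsv=cv2.cvtColor(im,cv2.COLOR_BGR2HSV)
m=((hsv[:,:,1]<50)&(hsv[:,:,2]>60))
print('cam',np.linalg.inv(np.load('pics/w6.npz')['M'])[:3,3].round())
L=[];T=[];Rr=[]
for v in range(180,255,3):
    r=np.where(m[v,290:480])[0]; L.append((290+r[0],v)); Rr.append((290+r[-1],v))
for u in range(330,420,4):
    T.append((u,150+np.where(m[150:200,u])[0][0]))
print(L[::4],Rr[::4],T[::4])
def fit(p,z):
    q=np.array([ray('w6',x,z)[:2] for x in p],np.float32); vx,vy,x0,y0=cv2.fitLine(q,cv2.DIST_HUBER,0,.01,.01).ravel(); r=np.abs((q[:,0]-x0)*vy-(q[:,1]-y0)*vx).max(); return (x0,y0,np.arctan2(vy,vx),r)
B=np.array([513.6,-356.5])
for n,p,z in(('near',L,9.5),('top',T,0)):
    x0,y0,a,r=fit(p,z); d=(B[0]-x0)*np.sin(a)-(B[1]-y0)*np.cos(a); print(n,x0,y0,'ang',a,'maxres',r,'dist to bore',d)
E
```

```text
cam [ 484. -279.  276.]
[(np.int64(311), 180), (np.int64(310), 192), (np.int64(310), 204), (np.int64(309), 216), (np.int64(309), 228), (np.int64(308), 240), (np.int64(308), 252)] [(np.int64(449), 180), (np.int64(458), 192), (np.int64(455), 204), (np.int64(454), 216), (np.int64(452), 228), (np.int64(450), 240), (np.int64(448), 252)] [(330, np.int64(168)), (346, np.int64(169)), (362, np.int64(169)), (378, np.int64(170)), (394, np.int64(171)), (410, np.int64(172))]
near 462.0714 -339.97894 ang 1.3600812 maxres 0.44994116 dist to bore 53.84439171028737
top 520.5095 -311.03748 ang -0.21084328 maxres 0.52633524 dist to bore 45.90180344562395
```

Edge fits agree on the insert: centre about (514.2,-358), yaw -0.211. The near edge to bore centre is about 54.6 mm (55 expected) and the side edge about 47.3 mm (48 expected).

```bash
python3 - <<'E'
from h import *
go(475.2,-349.6,4,1.36)
E
```

```text
t 9.2 shift [0.06 0.23 4.35] turn [-0.1  -0.    0.39]
```

Request:
arm_command(
  plan=[
    [0.06,0.23,1.5,-0.1,0,0.4,46],
    [0.06,0.23,3.0,-0.1,0,0.4,46],
    [0.06,0.23,3.6,-0.1,0,0.4,46],
    [0.06,0.23,3.6,-0.1,0,0.4,46],
    [0.06,0.23,3.6,-0.1,0,0.4,46],
  ],
)

```text
clock: 9.7
position: [475.2, -351.2, 27.2]
tool_rot: [3.141, 0.001, 1.357]
contact_force: [-0.2, 0.4, 0.4]
finger_gap: 0.54
finger_force: 0.0
```

```bash
python3 - <<'E'
from h import *
go(475.2,-349.6,3,1.36);print(ctrl.get_state()['contact_force'])
E
```

```text
t 9.7 shift [ 0.05 -0.01  0.81] turn [ 0.01  0.01 -0.03]
[-0.17944703  0.40795942  0.38013532]
```

Request:
arm_command(
  plan=[
    [0.05,0,0.3,0,0,0,46],
    [0.05,0,0.6,0,0,0,46],
    [0.05,0,0.75,0,0,0,46],
    [0.05,0,0.75,0,0,0,46],
  ],
)

```text
clock: 10.1
position: [474.4, -349.6, 3.5]
tool_rot: [-3.141, 0.0, 1.356]
contact_force: [-0.1, -0.3, -0.1]
finger_gap: 0.537
finger_force: 0.0
```

Request:
arm_command(
  plan=[
    [0,0,0.05,0,0,0,38],
    [0,0,0.08,0,0,0,20],
    [0,0,0.08,0,0,0,0],
    [0,0,0.08,0,0,0,0],
    [0,0,0.08,0,0,0,0],
    [0,0,0.08,0,0,0,0],
  ],
)

```text
clock: 10.7
position: [474.6, -350.2, 2.8]
tool_rot: [3.142, -0.0, 1.355]
contact_force: [-2.7, 1.8, 6.9]
finger_gap: 0.342
finger_force: 53.5
```

The bar is gripped (gap about 29 mm). I'll lift it and work out the travel pose.

```bash
cat >> h.py <<'E'
OFF=np.array([0.65,40,-1.95]); TH=np.array([564.7,7.0,32]); YAW=-0.122
def ins(x,y,z,th):  # insert mid in throat frame, tilt deg tongue down
    Rw=R.from_euler('z',YAW)*R.from_euler('y',th,degrees=True)
    Rt=Rw*R.from_euler('z',90,degrees=True)*R.from_euler('x',180,degrees=True)
    mid=TH+R.from_euler('z',YAW).apply([x,y,z]); p=mid-Rt.apply(OFF)
    s=ctrl.get_state(); A=R.from_euler('xyz',s['tool_rot'])
    print('t',round(s['clock'],2),'tcp',p.round(1),'shift',(A.inv().apply(p-s['position'])/30).round(3),'turn',((A.inv()*Rt).as_rotvec(degrees=True)/6).round(3))
def where():
    s=ctrl.get_state(); A=R.from_euler('xyz',s['tool_rot']); Z=R.from_euler('z',YAW)
    q=Z.inv().apply(s['position']+A.apply(OFF)-TH)
    Rw=Z.inv()*A*R.from_euler('x',180,degrees=True).inv()*R.from_euler('z',90,degrees=True).inv()
    print('insert in throat',q.round(2),'rot deg',Rw.as_rotvec(degrees=True).round(2),'F',s['contact_force'].round(1),'pad',round(s['finger_force'],1),'gap',round(s['finger_gap'],3))
E
python3 - <<'E'
from h import *
ins(-9,0,80,12)
E
```

```text
t 10.7 tcp [516.5  12.3 118.4] shift [12.104 -1.219 -3.85 ] turn [ 1.999 -0.096 -0.888]
```

Request:
arm_command(
  plan=[
    [0,0,-0.5,0,0,0,0],
    [0,0,-1.5,0,0,0,0],
    [0,0,-3.0,0,0,0,0],
    [0,0,-4.5,0,0,0,0],
    [0,0,-5.0,0,0,0,0],
    [0,0,-5.0,0,0,0,0],
    [0,0,-5.0,0,0,0,0],
  ],
)

```text
clock: 11.4
position: [474.1, -349.1, 150.4]
tool_rot: [-3.14, -0.001, 1.356]
contact_force: [0.3, 0.7, -3.1]
finger_gap: 0.335
finger_force: 54.3
```

```bash
python3 - <<'E'
from h import *
where(); ins(-9,0,100,0)
E
```

```text
insert in throat [  -6.7  -367.48  120.32] rot deg [ 0.04  0.1  -5.3 ] F [ 0.3  0.7 -3.1] pad 54.3 gap 0.335
t 11.4 tcp [516.   12.3 130. ] shift [12.066 -1.199  0.69 ] turn [-0.017 -0.007 -0.884]
```

Request:
arm_command(
  plan=[
    [12.1,-1.2,0,0,0,-0.9,0],
    [12.1,-1.2,0,0,0,-0.9,0],
    [12.1,-1.2,0,0,0,-0.9,0],
    [12.1,-1.2,0,0,0,-0.9,0],
    [12.1,-1.2,0,0,0,-0.9,0],
    [12.1,-1.2,0,0,0,-0.9,0],
    [12.1,-1.2,0,0,0,-0.9,0],
    [12.1,-1.2,0,0,0,-0.9,0],
    [12.1,-1.2,0,0,0,-0.9,0],
    [12.1,-1.2,0,0,0,-0.9,0],
    [12.1,-1.2,0,0,0,-0.9,0],
  ],
)

```text
clock: 12.5
position: [516.2, 10.2, 150.5]
tool_rot: [-3.14, 0.002, 1.447]
contact_force: [-0.0, -0.6, -2.5]
finger_gap: 0.335
finger_force: 58.4
```

```bash
python3 - <<'E'
from h import *
where(); ins(-9,0,50,12); ins(-9,0,20,12)
E
```

```text
insert in throat [ -8.52  -2.14 120.42] rot deg [-0.11  0.1  -0.09] F [-0.  -0.6 -2.5] pad 58.4 gap 0.335
t 12.5 tcp [516.5  12.3  88.4] shift [0.073 0.003 2.071] turn [ 1.983  0.016 -0.017]
t 12.5 tcp [516.5  12.3  58.4] shift [0.075 0.005 3.071] turn [ 1.983  0.016 -0.017]
```

Request:
arm_command(
  plan=[
    [0.07,0,1.0,1.0,0,0,0],
    [0.07,0,2.0,2.0,0,0,0],
    [0.07,0,2.7,2.0,0,0,0],
    [0.07,0,3.0,2.0,0,0,0],
    [0.07,0,3.0,2.0,0,0,0],
    [0.07,0,3.0,2.0,0,0,0],
  ],
)

```text
clock: 13.1
position: [517.8, 13.8, 62.9]
tool_rot: [-2.934, -0.0, 1.449]
contact_force: [0.3, -0.2, -1.4]
finger_gap: 0.331
finger_force: 58.8
```

```bash
python3 - <<'E'
from h import *
where(); snap('wrist','w7')
Z=R.from_euler('z',YAW)
for n,q in dict(lipL=(56.5,50,0),lipR=(56.5,-50,0),nearL=(-56.5,50,0),nearR=(-56.5,-50,0)).items(): print(n,proj('w7',TH+Z.apply(q)).round(1))
s=ctrl.get_state();A=R.from_euler('xyz',s['tool_rot'])
for n,q in dict(farL=(55,48,4.75),farR=(55,-48,4.75),tongL=(65,35,-.25),tongR=(65,-35,-.25),nearL=(-55,48,4.75),nearR=(-55,-48,4.75)).items():
    t=OFF+np.array([q[1],q[0],-q[2]]); print('ins',n,proj('w7',s['position']+A.apply(t)).round(1))
cv2.imwrite('pics/w7c.png',cv2.resize(cv2.imread('pics/w7.png')[60:420,180:500],None,fx=1.66,fy=1.66,interpolation=cv2.INTER_CUBIC))
E
```

```text
insert in throat [-7.86  1.68 24.58] rot deg [2.000e-02 1.188e+01 1.000e-02] F [ 0.3 -0.2 -1.4] pad 58.8 gap 0.331
lipL [555.8 191.7]
lipR [518.2 376.8]
nearL [313.  184.2]
nearR [313.5 349.9]
ins farL [551.1 197.7]
ins farR [512.2 392.4]
ins tongL [560.6 225.5]
ins tongR [531.3 363.2]
ins nearL [281.  197.2]
ins nearR [287.1 391.8]
```

View pics/w7c.png

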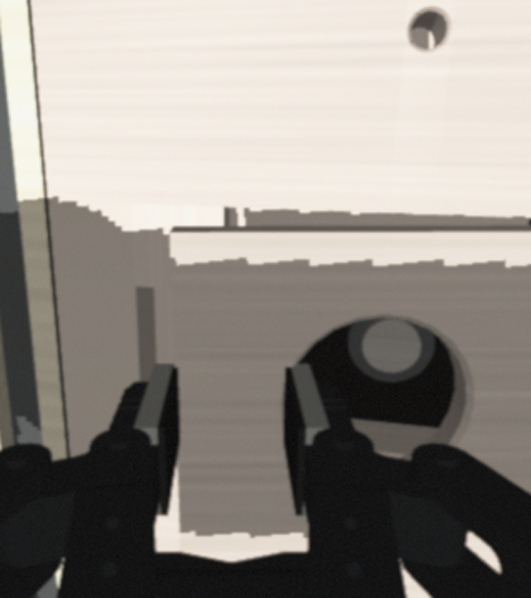

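The crop puts the opening's near-left corner at full-picture (315.5,184.7), predicted (313,184), and the insert's near-left corner at (284,197), predicted (281,197). Both have the same small offset, so the relative alignment is right. Now I'm going in at tilt.

```bash
python3 - <<'E'
from h import *
where(); ins(-10,0,15,12);ins(-10,0,6,12); ins(0,0,6,12)
E
```

```text
insert in throat [-7.55  2.05 25.03] rot deg [ 0.05 11.82  0.04] F [-0.4 -0.3 -1.7] pad 58.8 gap 0.335
t 13.15 tcp [515.5  12.4  53.4] shift [-0.067 -0.012  0.34 ] turn [ 0.029 -0.007  0.007]
t 13.15 tcp [515.5  12.4  44.4] shift [-0.068  0.05   0.634] turn [ 0.029 -0.007  0.007]
t 13.15 tcp [525.4  11.2  44.4] shift [-0.068  0.376  0.565] turn [ 0.029 -0.007  0.007]
```

Request:
arm_command(
  plan=[
    [-0.07,-0.01,0.1,0,0,0,0],
    [-0.07,-0.01,0.34,0,0,0,0],
    [-0.07,0.02,0.5,0,0,0,0],
    [-0.07,0.05,0.6,0,0,0,0],
    [-0.07,0.05,0.6,0,0,0,0],
    [-0.07,0.05,0.6,0,0,0,0],
  ],
)

```text
clock: 13.75
position: [514.9, 12.7, 43.7]
tool_rot: [-2.932, 0.0, 1.45]
contact_force: [-0.3, 0.3, -1.4]
finger_gap: 0.332
finger_force: 59.1
```

```bash
python3 - <<'E'
from h import *
where(); ins(-10,0,6,12); ins(0,0,6,12)
E
```

```text
insert in throat [-10.64   0.28   5.29] rot deg [-0.04 11.99  0.09] F [-0.3  0.3 -1.4] pad 59.1 gap 0.332
t 13.75 tcp [515.5  12.4  44.4] shift [-0.007  0.016 -0.028] turn [0.001 0.007 0.014]
t 13.75 tcp [525.4  11.2  44.4] shift [-0.008  0.342 -0.097] turn [0.001 0.007 0.014]
```

Request:
arm_command(
  plan=[
    [-0.01,0.08,-0.03,0,0,0,0],
    [-0.01,0.16,-0.05,0,0,0,0],
    [-0.01,0.24,-0.07,0,0,0,0],
    [-0.01,0.3,-0.09,0,0,0,0],
    [-0.01,0.34,-0.1,0,0,0,0],
    [-0.01,0.34,-0.1,0,0,0,0],
  ],
)

```text
clock: 14.35
position: [525.4, 11.0, 44.4]
tool_rot: [-2.932, 0.001, 1.45]
contact_force: [0.2, -0.0, -1.5]
finger_gap: 0.334
finger_force: 58.8
```

```bash
python3 - <<'E'
from h import *
where(); ins(0,0,3.2,8); ins(0,0,-1,4); ins(0,0,-4,1)
E
```

```text
insert in throat [ 0.05 -0.16  6.04] rot deg [-0.04 11.99  0.07] F [ 0.2 -0.  -1.5] pad 58.8 gap 0.334
t 14.35 tcp [525.   11.2  38.8] shift [0.007 0.026 0.186] turn [-0.665  0.007  0.012]
t 14.35 tcp [524.9  11.2  31.8] shift [0.007 0.069 0.415] turn [-1.332  0.007  0.012]
t 14.35 tcp [524.9  11.2  26.7] shift [0.007 0.105 0.581] turn [-1.832  0.007  0.012]
```

Request:
arm_command(
  plan=[
    [0.01,0.01,0.11,-0.33,0,0,0],
    [0.01,0.02,0.22,-0.66,0,0,0],
    [0.01,0.04,0.32,-1.0,0,0,0],
    [0.01,0.06,0.41,-1.33,0,0,0],
    [0.01,0.06,0.41,-1.33,0,0,0],
  ],
)

```text
clock: 14.85
position: [523.9, 11.5, 32.1]
tool_rot: [-3.072, -0.0, 1.45]
contact_force: [0.3, -0.7, -1.9]
finger_gap: 0.334
finger_force: 58.7
```

```bash
python3 - <<'E'
from h import *
where(); ins(0,0,-3.3,1.5); ins(0,0,-4.75,0)
E
```

```text
insert in throat [-0.98  0.21 -0.74] rot deg [0.   3.99 0.07] F [ 0.3 -0.7 -1.9] pad 58.7 gap 0.334
t 14.85 tcp [524.9  11.2  27.8] shift [-0.005  0.043  0.141] turn [-0.415 -0.001  0.012]
t 14.85 tcp [524.9  11.2  25.3] shift [-0.005  0.05   0.224] turn [-0.665 -0.001  0.012]
```

Request:
arm_command(
  plan=[
    [0,0.03,0.07,-0.2,0,0,0],
    [0,0.04,0.14,-0.41,0,0,0],
    [0,0.05,0.18,-0.53,0,0,0],
    [0,0.05,0.22,-0.66,0,0,0],
    [0,0.05,0.22,-0.66,0,0,0],
  ],
)

```text
clock: 15.35
position: [525.4, 11.3, 25.5]
tool_rot: [-3.141, 0.0, 1.45]
contact_force: [-0.6, 0.4, -0.8]
finger_gap: 0.333
finger_force: 59.5
```

```bash
python3 - <<'E'
from h import *
where(); ins(0,0,-4.75,0)
E
```

```text
insert in throat [ 0.47  0.17 -4.56] rot deg [-0.02  0.04  0.08] F [-0.6  0.4 -0.8] pad 59.5 gap 0.333
t 15.35 tcp [524.9  11.2  25.3] shift [-0.004 -0.016  0.007] turn [-0.007  0.003  0.014]
```

Request:
arm_command(
  plan=[
    [0,-0.01,0.02,0,0,0,0],
    [0,-0.01,0.04,0,0,0,0],
    [0,-0.01,0.06,0,0,0,0],
    [0,-0.01,0.06,0,0,0,0],
  ],
)

```text
clock: 15.75
position: [525.5, 11.3, 25.3]
tool_rot: [-3.14, -0.0, 1.45]
contact_force: [-6.3, -0.3, 14.7]
finger_gap: 0.338
finger_force: 62.0
```

It rests on the ledges: 14.7 N upward at exactly the expected height. I'll release and rise straight up.

Request:
arm_command(
  plan=[
    [0,0,0,0,0,0,36],
    [0,0,0,0,0,0,41],
    [0,0,0,0,0,0,41],
    [0,0,0,0,0,0,41],
    [0,0,-0.3,0,0,0,41],
    [0,0,-0.8,0,0,0,41],
    [0,0,-2.0,0,0,0,41],
    [0,0,-3.5,0,0,0,41],
    [0,0,-4.8,0,0,0,41],
    [0,0,-4.8,0,0,0,41],
    [0,0,-4.8,0,0,0,41],
  ],
)

```text
clock: 16.85
position: [526.3, 11.4, 169.7]
tool_rot: [3.139, -0.001, 1.45]
contact_force: [0.8, -0.5, -0.6]
finger_gap: 0.481
finger_force: 0.0
```

```bash
python3 - <<'E'
from h import *
s=ctrl.get_state();print(s['position'],s['contact_force'],s['finger_gap'])
snap('wrist','w8');snap('top','top1');snap('scene','scene1')
g=cv2.cvtColor(cv2.imread('pics/w8.png'),cv2.COLOR_BGR2GRAY)
Z=R.from_euler('z',YAW)
for n,q in dict(lipL=(56.5,50,0),nearL=(-56.5,50,0),bore=(0,0,0)).items(): print(n,proj('w8',TH+Z.apply(q)).round(1))
# bore
u,v=proj('w8',TH).astype(int)
print('row thru bore',g[v-15,u-60:u+61:4]); print('col',g[v-60:v+61:4,u])
# gap profile across +y side, and near edge, in throat frame at z=0
for lab,pts in dict(ySide=[(10,k/2,0) for k in range(88,108)],nearEdge=[(k/2,38,0) for k in range(-120,-100)],farEdge=[(k/2,10,0) for k in range(100,124)]).items():
    print(lab,[int(g[int(round(b)),int(round(a))]) if 0<=b<479.5 and 0<=a<639.5 else -1 for a,b in(proj('w8',TH+Z.apply(q)) for q in pts)])
E
```

```text
[526.26792965  11.44373228 169.69558168] [ 0.84885836 -0.46422275 -0.61078902] 0.48076169124732715
lipL [433.9 165.9]
nearL [296.6 165.5]
bore [362.9 224.6]
row thru bore [227 221 212 190 119 116 116 115 116 100  20  32  46  55  80  80  53  45
  20  17  17  32 108 117 117 118 118 117 118 117 117]
col [227 175 224 230 224 230 228 229 127  14  44  61  92  92  95  95  92  44
  13  14  13  40 109 118 115 115 118 116 100 113 113]
ySide [225, 225, 224, 225, 225, 226, 209, 209, 174, 174, 213, 226, 226, 226, 226, 227, 225, 225, 227, 227]
nearEdge [235, 235, 234, 234, 233, 224, 224, 184, 184, 145, 176, 176, 217, 217, 227, 228, 228, 229, 229, 228]
farEdge [119, 119, 118, 118, 117, 119, 119, 115, 115, 108, 99, 99, 103, 103, 116, 116, 118, 118, 118, 117, 117, 117, 120, 120]
```

The gaps sit where they should: side at about 48-50 mm, near at about -56, far at about +55.5 from throat. The bore is centred as well. I'm making a quick bystander check, then handing in.

```bash
python3 - <<'E'
from h import *
a,b=[cv2.imread(f'pics/top{i}.png',0).astype(int) for i in(0,1)]
for n,(x,y,w,h) in dict(bottle=(438,158,40,36),tape=(120,154,48,48)).items(): print(n,np.abs(a-b)[y:y+h,x:x+w].mean().round(1))
print(ctrl.sign_off())
E
```

```text
bottle 4.6
tape 5.5
the job is handed in; nothing more can be done
None
```

I placed the insert in the throat opening, level and centred with its tongue under the lip, and seated the pin fully in the right-hand hole. I handed the job in at about 17 s on the robot's clock. The arm never came near the bottle, tape or spanner, and a before-and-after comparison showed no sign that the bottle or tape had moved. I checked the insert's final fit by gaps, height and contact force rather than a final picture, and the hand-in gave no verdict.

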